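Set the ledge for tea for two

TASK

Set the ledge for two people's evening tea round the two saucers, which stay where they are: stand each cup in the middle of the saucer of its own colour, and the yellow sugar jar midway between the saucers, in line with them. Put the steel bowl straight in front of the jar (on the robot's side) and the solar lantern straight behind it, each with about 4 cm clear between it and the jar. Set everything down upright without dropping it, and leave the can, the tumbler and the hairbrush where they are.

Things in the scene. Friction and masses are not known exactly. Their poses are not given: they have to be found in the camera images.
- white_cup: glossy white tea cup without a handle, round, 62 mm across at the rim (60 mm at 34 mm up, 42 mm at the foot), 62 mm high, wall 4 mm, open at the top, about 130 g; origin at the centre of its underside, z up its axis. Starts on the ledge, left or right of the saucers
- brown_cup: red-brown tea cup of the same shape, size and mass as the white one; origin at the centre of its underside, z up. Starts on the ledge, left or right of the saucers
- white_saucer: white saucer, 130 mm across, 15 mm high at the rim, flat floor 70 mm across and 5 mm above its underside; loose, 250 g. Origin: centre of underside; x points straight away from the robot (to the back of the ledge), y to the robot's left, like the robot's base frame. The two saucers stand side by side along y, centres 270 mm apart, either one on the left
- brown_saucer: red-brown saucer of the same shape, size, mass and axes as the white one; origin at the centre of its underside
- sugar_jar: yellow glazed ceramic sugar jar with a thin brown band and a cream lid that is fixed on; round, 60 mm across from 30 to 52 mm up (58 mm at 10 mm up), lid 55 mm across from 64 to 70 mm, lid knob 18 mm across up to 83 mm, about 300 g; origin at the centre of its underside, z up
- steel_bowl: small shiny stainless steel bowl, round, empty, 64 mm across at the rim (62 mm at 20 mm up, 40 mm at the foot), 36 mm high, wall 3 mm, about 90 g; origin at the centre of its underside, z up
- lantern: green solar lantern, white lamp, 240 g: base 72 mm across, 28 high; lamp 54 across up to 73; cap 68 across up to 87, dark solar cell on it; above, a stiff black handle, an upright arch: its level top bar runs 44 mm along the lantern's y, 11 mm thick, bar centre 124 mm up, on the axis; legs at y = -31 and +31 mm. Toggle switch on the base at -x. Origin: centre of underside, z up
- milk_can: bystander: closed red milk can with a cream label and a silver lid, 62 mm across, 80 mm high, 350 g, standing among the tea things; origin at the centre of its underside
- hairbrush: bystander: orange hairbrush lying bristles up behind the saucers, 200 mm long, head 62 mm wide, 30 mm high; origin near its middle on the underside, handle towards its own -x
- tumbler: bystander: tall steel tumbler, 62 mm across at the rim, 95 mm high, standing behind the saucers; origin at the centre of its underside
Not all that is in view belongs to the job. There is more than one size of the brown_cup; the job needs the smallest.

How it is judged:
By the outcome, as a careful person would: the job done as asked, in the order asked, and still so for the second after the job is handed in, with the robot touching nothing.
It also fails if it takes over 131 s, if anything falls off the work surface, if the arm or the gripper's body presses on something with over 40 N, if the wrist force passes 120 N, or if a joint passes its speed limit or range.

ROBOT

A 7-joint arm with a two-finger parallel gripper is mounted at the origin on the work surface. World frame = base frame: x ahead of the robot, y to its left, z up, the work surface at z = 0. Lengths are in m, angles in rad, forces in N, time in s.
With the tool pointing down it reaches from about 0.4 to 0.875 m from the base axis. Payload 19.3 kg.
Tool frame: the origin (TCP) lies at the very end of the fingers, on their centre line; the grasp point (between the pads) lies bot.pinch_z behind it (bot.pinch_z is the distance from the TCP to the grasp point, in m); z points along the fingers, y is the line along which they close (so a half turn about z gives the same grasp; the last joint's range is limited). The gripper opens to 85 mm and grips with 20 to 120 N. Pads are 22 mm wide; open, the fingers measure 114 mm over their backs; the gripper's body (76 mm by 85 mm) begins 54 mm behind the grasp point. The pads swing forward as they close: fully open they stand 13 mm farther back than shut.
Start: joints at [-1.361, 0.521, -0.036, 1.599, 0.021, 1.021, -0.113], TCP at [0.173, 0.601, 0.231] pointing down, gripper open.
Joint ranges: [-2.91, 2.91], [-0.3, 2.13], [-1.5, 1.42], [0.17, 2.43], [-1.26, 4.41], [0.16, 1.93], [-2.52, 2.52]. Speed limits (rad/s): [1.89, 1.89, 2.39, 2.39, 3.01, 3.01, 3.01].

INTERFACE

Orientations are given as [roll, pitch, yaw] about the fixed x, y, z axes, in that order (R = Rz(yaw) Ry(pitch) Rx(roll)).
In Python, from workcell import bot, grab_frame, ticket gives the robot as it stands.
- The arm moves only by the tool arm_command, never from a script. Its argument "commands" is a list of rows, each a list of 3 entries, a list of its own where there are three numbers: the shift along the world's x, y, z in mm, then the turn about the world's z in rad, then the gripper command: -1 is fully open, 1 is shut, values between are in proportion. In form: [[[tx, ty, tz], roll, fingers], ...]. A call has 1 to 20 rows; each row shifts and turns the commanded pose from where the row before left it; what a row does not reach is not made up. A row lasts 1/10 s, in which the tool goes at most 50 mm and 8.59 degrees, less where a joint would pass 70% of its speed; a pose out of reach is approached as far as the arm can. A call with a gripper value outside its range is refused whole. The fingers move at their own pace and stop on an object; "newtons" is the grip in N (left out, the last holds). Time passes only in rows, so rows that do not move let the fingers close. It gives the time, the measured TCP pose, the force, the opening and the grip force at its end, in the units of the state.
- bot.observe(): the state, without advancing time (a new reading comes with each control period).
- grab_frame(name): name is "side" or "top"; returns a dict with "image" (420x560x3 uint8, red, green, blue), "vertical_fov" (degrees; the focal length in pixels is half the picture's height over the tangent of half this angle, whatever the lens; pixels are square), "cx", "cy" (the principal point, pixels), "R" (3x3) and "t" (3): a world point X has camera coordinates R X + t. Camera axes: x right, y down, z forward; pixel columns grow to the right and rows downward; lengths in m; the calibration is good to about 2 mm. A picture is of the moment at which its call begins. There is no depth.
- ticket.job_done(): hands the job in; it is judged then, once.
The state is a dict: "clock": time; "qpos": joint angles; "qd": joint speeds; "joint_efforts": joint torques, N m; "position": TCP position; "tool_rot": TCP orientation; "force": force on the tool from outside, world axes, zero at the start; "moment": the same for the moment, N m; "grip_width": finger opening in m; "finger_force": force on a finger pad.
Only numpy, scipy, OpenCV 4.12 (cv2) and the standard library are available. Lean on these libraries where they do the work, as an engineer would, in place of code of your own. Each camera call takes 0.05 s, during which the arm holds its last target. There are 200 camera calls.

## Working session

There is one attempt and no reset: what is moved stays moved. The work goes in short steps, Python scripts to look and compute and a tool call to move; the robot and the scene stay as the last step left them, time stands still between calls to the robot, and variables do not carry over. Pictures are saved under pics/ and viewed, at most 14 in all, crops included, and the job is handed in when it is done.

Besides the shell and the picture viewer there is one more tool, called after "Call:" as name(argument=value, ...), one argument or row to a line, values as JSON. arm_command: Moves the arm, as the interface text tells. Its arguments: {"type":"object","properties":{"commands":{"type":"array"},"newtons":{"type":"number"}},"required":["commands"]}

```bash
mkdir -p pics; ls; cat > h.py <<'E'
import numpy as np, cv2
from workcell import bot, grab_frame, ticket
def grab(n):
    d=grab_frame(n); im=cv2.cvtColor(d["image"],cv2.COLOR_RGB2BGR); 
    f=d["image"].shape[0]/2/np.tan(np.radians(d["vertical_fov"])/2)
    return dict(im=im,f=f,cx=d["cx"],cy=d["cy"],R=np.array(d["R"]),t=np.array(d["t"]),keys=list(d))
def ray(c,u,v):
    o=-c["R"].T@c["t"]; d=c["R"].T@np.array([(u-c["cx"])/c["f"],(v-c["cy"])/c["f"],1.]); return o,d
def onz(c,u,v,z):
    o,d=ray(c,u,v); return o+d*(z-o[2])/d[2]
def proj(c,X):
    p=c["R"]@np.array(X)+c["t"]; return p[:2]/p[2]*c["f"]+[c["cx"],c["cy"]]
def tri(c1,p1,c2,p2):
    o1,d1=ray(c1,*p1);o2,d2=ray(c2,*p2)
    A=np.stack([d1,-d2],1); s=np.linalg.lstsq(A,o2-o1,rcond=None)[0]
    a=o1+s[0]*d1;b=o2+s[1]*d2; return (a+b)/2,np.linalg.norm(a-b)
E
python3 - <<'E'
from h import *
import pickle
cs={n:grab(n) for n in("top","side")}
pickle.dump(cs,open("c0.pkl","wb"))
for n,c in cs.items():
    cv2.imwrite(f"pics/{n}0.png",c["im"]); print(n,c["keys"],c["f"],c["cx"],c["cy"],-c["R"].T@c["t"],c["R"].round(3).tolist())
print(bot.observe(),bot.pinch_z)
E
```

```text
pics
top ['image', 'vertical_fov', 'cx', 'cy', 'R', 't'] 422.3302893232171 286.55013620712265 213.47197768193251 [ 0.50621564 -0.01248265  1.37844749] [[0.031, -1.0, 0.003], [-0.998, -0.031, -0.05], [0.05, -0.001, -0.999]]
side ['image', 'vertical_fov', 'cx', 'cy', 'R', 't'] 393.0833461939202 276.4060780276597 205.7646204049224 [ 0.25557532 -0.99493241  0.86872636] [[0.956, -0.292, 0.012], [-0.172, -0.597, -0.784], [0.236, 0.748, -0.621]]
{'clock': 0.1, 'qpos': array([-1.36120607,  0.52191816, -0.03630972,  1.59993825,  0.02118948,
        1.02108892, -0.11283225]), 'qd': array([-0.00185191, -0.00217348,  0.00107607,  0.00034327, -0.00053033,
       -0.001324  ,  0.00056976]), 'joint_efforts': array([ 3.37526952e-03, -9.28465748e+01,  1.98374256e+00, -3.70537448e+01,
        1.80873560e-02,  5.41560788e-03, -5.34333094e-05]), 'position': array([0.17255484, 0.60040554, 0.23081064]), 'tool_rot': array([-3.14062687e+00,  6.68667404e-05,  2.86173811e+00]), 'force': array([ 0.25379455,  0.4727861 , -0.07819976]), 'moment': array([-0.00176305,  0.0227105 , -0.02560863]), 'finger_force': 0.0, 'grip_width': 0.08533416523096747} 0.0187
```

View pics/top0.png

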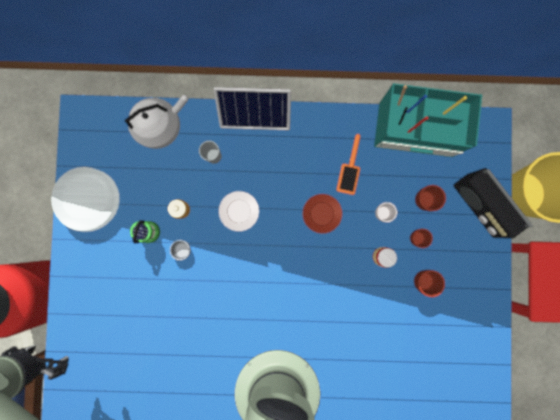

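View pics/side0.png

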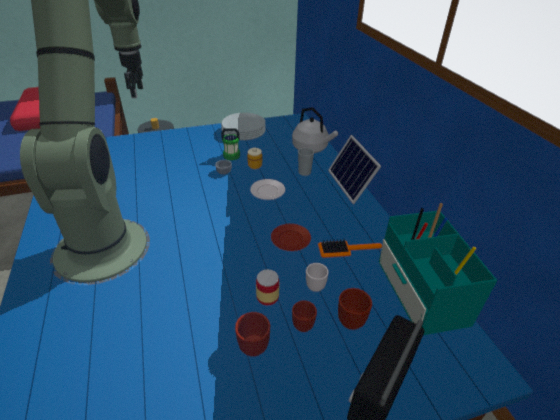

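Top view: jar (178,209), lantern (145,231), bowl (180,250), tumbler (209,151), white saucer (238,211), brown saucer (322,213), brush (350,175), white cup (387,212), can (385,257).
Candidates for brown_cup: (430,198), (421,238), (430,283). The one at (421,238) is clearly the smallest, so I choose it. Candidates for the bowl: (180,250) against the tumbler (209,151) and the white basin (86,198). The bowl is at (180,250). I'll check these in close crops.

```bash
python3 - <<'E'
import pickle,cv2,numpy as np
cs=pickle.load(open("c0.pkl","rb"))
t=cs["top"]["im"];s=cs["side"]["im"]
def g(im,x0,y0,w,h,k):
    o=cv2.resize(im[y0:y0+h,x0:x0+w],None,fx=k,fy=k,interpolation=cv2.INTER_CUBIC)
    for i in range(0,w,20): cv2.putText(o,str(x0+i),(i*k,10),0,.35,(255,255,255)); cv2.line(o,(i*k,12),(i*k,18),(255,255,255))
    for i in range(0,h,20): cv2.putText(o,str(y0+i),(0,i*k+4),0,.35,(255,255,255)); 
    return o
cv2.imwrite("pics/ct.png",np.vstack([g(t,120,190,160,75,5),np.hstack([g(t,295,185,150,60,5),np.zeros((300,50,3),np.uint8)])])[:600])
cv2.imwrite("pics/ct2.png",g(t,365,180,80,120,5))
cv2.imwrite("pics/cs1.png",g(s,205,115,110,90,6))
cv2.imwrite("pics/cs2.png",g(s,225,215,160,145,4))
E
```

```text
(no output)
```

View pics/ct.png

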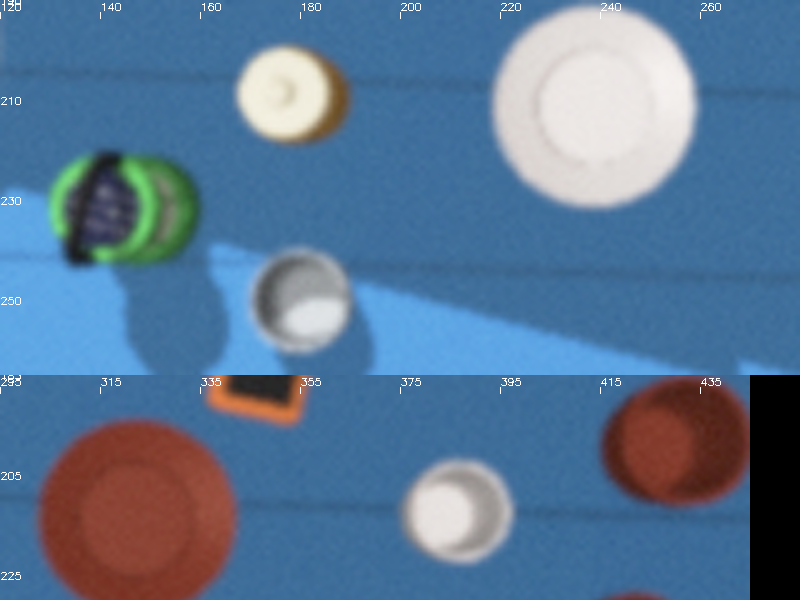

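View pics/cs1.png

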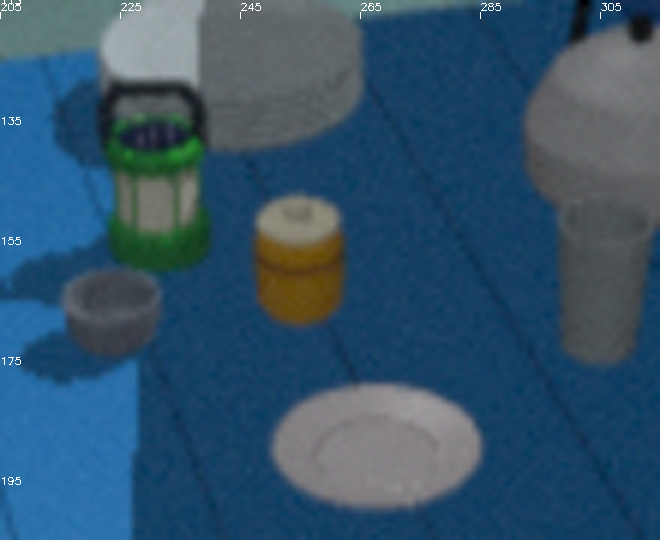

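View pics/cs2.png

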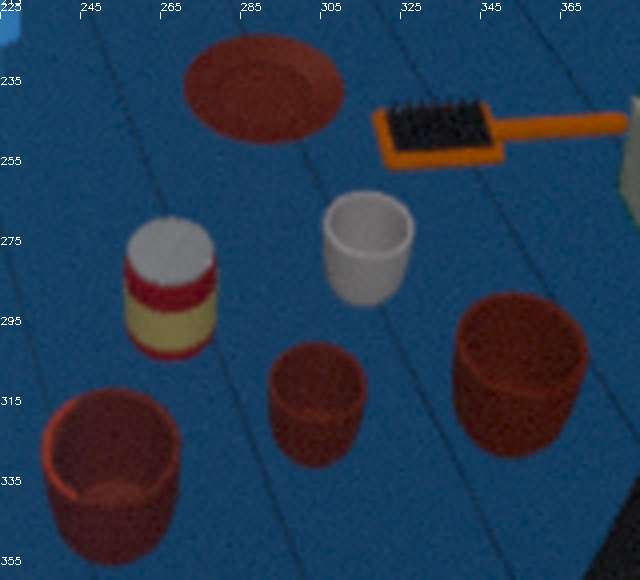

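View pics/ct2.png

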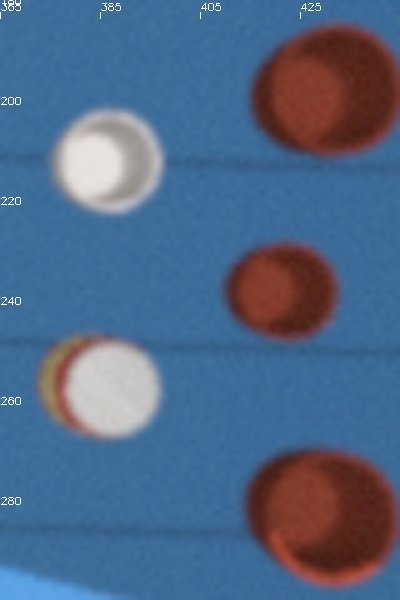

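Crops confirm it: the small brown cup is at top (421,238) / side (304,315). The two bigger ones are at top (431,198) and (430,284). The bowl is at top (180,250) / side (223,167). Now I'll measure.

```bash
cat > m.py <<'E'
from h import *
def mask(c,seed,kind,box):
    hsv=cv2.cvtColor(cv2.GaussianBlur(c["im"],(3,3),0),cv2.COLOR_BGR2HSV); H,S,V=[a.astype(int) for a in cv2.split(hsv)]
    m={"white":(S<75)&(V>70),"brown":((H<9)|(H>170))&(S>90),"green":(H>45)&(H<80)&(S>90),"yellow":(H>10)&(H<40)&(S>20),"grey":(S<90)&(V>40)}[kind].astype(np.uint8)
    x,y=seed; b=np.zeros_like(m); b[max(0,y-box):y+box,max(0,x-box):x+box]=1; m=m*b
    n,l,st,_=cv2.connectedComponentsWithStats(m); i=1+np.argmax(st[1:,4]); 
    cs,_=cv2.findContours((l==i).astype(np.uint8),cv2.RETR_EXTERNAL,cv2.CHAIN_APPROX_NONE)
    return cv2.convexHull(cs[0]),st[i]
def ell(c,seed,kind,box):
    h,st=mask(c,seed,kind,box); cs=h
    p=np.zeros(c["im"].shape[:2],np.uint8); cv2.fillPoly(p,[h],1)
    k,_=cv2.findContours(p,0,cv2.CHAIN_APPROX_NONE); return cv2.fitEllipse(k[0]),st[:4].tolist()
E
python3 - <<'E'
from m import *
import pickle
cs=pickle.load(open("c0.pkl","rb")); t=cs["top"]; s=cs["side"]
J={"wsauc":((238,211),(268,189),"white",30),"bsauc":((318,215),(290,237),"brown",26),"wcup":((387,212),(317,277),"white",17),"bcup":((421,238),(304,315),"brown",18),
"jar":((178,209),(255,158),"yellow",18),"bowl":((180,250),(223,167),"grey",14),"lant":((146,231),(231,145),"green",22)}
for k,(a,b,kind,bx) in J.items():
    e1,st1=ell(t,a,kind,bx); e2,st2=ell(s,b,kind,bx)
    print(k,"TOP",np.round(np.ravel(e1[0]+e1[1]),1),st1,"SIDE",np.round(np.ravel(e2[0]+e2[1]),1),st2)
    if 'sauc' in k:
        X,g=tri(t,e1[0],s,e2[0]); print("   tri",X.round(4),g.round(4),onz(t,*e1[0],.015).round(4),onz(s,*e2[0],.015).round(4))
# hand-read rim/top centres (top px, side px)
H={"wcup rim":((386.6,211.9),(316.6,271.3),.062),"bcup rim":((421.3,237.6),(304.0,308.4),.062),"jar lid":((176.6,208.6),(254.6,151.3),.07),"bowl rim":((179.8,249.6),(223.3,163.6),.036),
"lant cap":((140.2,231.2),(230.6,137.8),.087),"lant bar":((137.3,231.5),(230.5,129.9),.124)}
for k,(a,b,z) in H.items():
    X,g=tri(t,a,s,b); print(k,X.round(4),g.round(4),onz(t,*a,z).round(4),onz(s,*b,z).round(4))
E
```

```text
wsauc TOP [238.5 210.8  40.4  41.1] [218, 191, 42, 41] SIDE [267.5 188.9  20.4  33.5] [251, 179, 34, 21]
   tri [0.5789 0.1413 0.0126] 0.0007 [0.5784 0.1411 0.015 ] [0.5784 0.1381 0.015 ]
bsauc TOP [321.9 213.2  37.3  37.7] [303, 195, 39, 38] SIDE [290.6 236.9  26.1  38.2] [272, 224, 39, 27]
   tri [ 0.579  -0.1288  0.0116] 0.0004 [ 0.579  -0.1286  0.015 ] [ 0.5775 -0.1322  0.015 ]
wcup TOP [386.  212.   20.2  22. ] [375, 202, 23, 21] SIDE [316.3 276.   21.8  28.5] [306, 263, 22, 28]
bcup TOP [421.1 237.9  16.6  20.3] [411, 230, 21, 17] SIDE [303.6 314.9  22.8  30. ] [293, 301, 23, 30]
jar TOP [180.4 209.   16.5  17.5] [173, 200, 17, 18] SIDE [254.2 158.5  14.6  20.3] [247, 149, 15, 20]
bowl TOP [179.9 249.9  20.2  20.6] [170, 240, 21, 21] SIDE [223.3 166.2  13.1  14.7] [216, 160, 15, 14]
lant TOP [148.3 232.1  18.7  23.2] [138, 221, 21, 22] SIDE [231.2 154.4   9.4  16. ] [224, 150, 15, 10]
wcup rim [ 0.5864 -0.3271  0.0582] 0.0015 [ 0.5869 -0.3265  0.062 ] [ 0.5841 -0.3301  0.062 ]
bcup rim [ 0.5094 -0.436   0.0617] 0.0014 [ 0.5101 -0.4361  0.062 ] [ 0.5086 -0.436   0.062 ]
jar lid [0.5778 0.3273 0.0678] 0.0027 [0.5764 0.3271 0.07  ] [0.5782 0.3233 0.07  ]
bowl rim [0.4491 0.3197 0.0372] 0.001 [0.4486 0.3201 0.036 ] [0.4499 0.3214 0.036 ]
lant cap [0.5039 0.4313 0.0844] 0.002 [0.503  0.4306 0.087 ] [0.504  0.4262 0.087 ]
lant bar [0.5038 0.4264 0.1227] 0.0039 [0.5019 0.4265 0.124 ] [0.5052 0.4233 0.124 ]
```

Call:
arm_command(
  commands=[
    [[45,-20,0],0,-1],
    [[45,-20,0],0,-1],
    [[45,-20,0],0,-1],
    [[45,-20,0],0,-1],
    [[45,-20,0],0,-1],
    [[45,-20,0],0,-1],
    [[8,-47,0],0,-1],
    [[8,-47,0],0,-1],
    [[8,-47,0],0,-1],
    [[8,-47,0],0,-1],
    [[8,-47,0],0,-1],
    [[8,-47,0],0,-1],
    [[8,-47,0],0,-1],
    [[8,-47,0],0,-1],
    [[8,-47,0],0,-1],
    [[8,-47,0],0,-1],
    [[8,-47,0],0,-1],
    [[8,-47,0],0,-1],
    [[8,-47,0],0,-1],
    [[8,-47,0],0,-1],
  ],
  newtons=30,
)

```text
clock: 2.1
position: [0.5545, -0.1792, 0.2312]
tool_rot: [3.142, -0.0, 2.862]
force: [1.1, -0.5, 0.3]
grip_width: 0.0851
finger_force: 0.0
```

Call:
arm_command(
  commands=[
    [[8,-37,0],0,-1],
    [[8,-37,0],0,-1],
    [[8,-37,0],0,-1],
    [[7,-38,0],0,-1],
    [[0,0,-30],0,-1],
    [[0,0,-40],0,-1],
    [[0,0,-40],0,-1],
    [[0,0,-20],0,-1],
    [[0,0,0],0,-1],
    [[0,0,0],0,-1],
  ],
)

```text
clock: 3.1
position: [0.5858, -0.3265, 0.1018]
tool_rot: [-3.141, -0.0, 2.862]
force: [0.8, -0.9, 0.2]
grip_width: 0.0857
finger_force: 0.0
```

```bash
python3 - <<'E'
from h import *
c=grab("side");t=grab("top")
a=cv2.resize(c["im"][205:330,250:390],None,fx=4,fy=4,interpolation=cv2.INTER_CUBIC)[:500]
b=cv2.resize(t["im"][160:285,350:410],None,fx=4,fy=4,interpolation=cv2.INTER_CUBIC)
cv2.imwrite("pics/g1.png",np.hstack([a,b]))
print(bot.observe()["position"],bot.observe()["qpos"].round(2))
E
```

```text
[ 0.58633707 -0.32676232  0.102914  ] [ 0.33  0.74  0.15  1.57 -0.13  0.83  1.82]
```

View pics/g1.png

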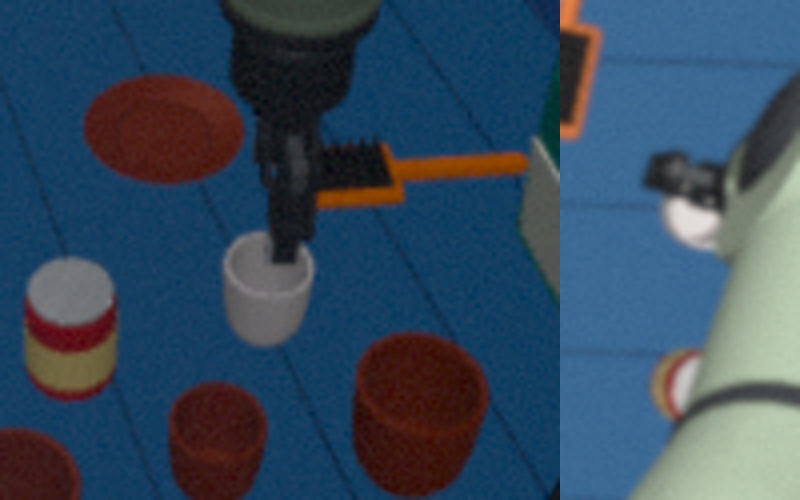

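Side view: the near fingertip is at about (321,270), in front of the cup rim (317,271). Quick projection check.

```bash
python3 - <<'E'
from h import *
import pickle
c=pickle.load(open("c0.pkl","rb"))["side"]
for z in(.103,.116):
  for d in(.0425,.057): print(z,d,proj(c,[.5861-.276*d,-.3268-.96*d,z]))
E
```

```text
0.103 0.0425 [319.62829122 271.75850169]
0.103 0.057 [320.20759163 276.00734929]
0.116 0.0425 [320.03617739 268.32490302]
0.116 0.057 [320.62478084 272.56906216]
```

Call:
arm_command(
  commands=[
    [[0,-1,-20],0,-1],
    [[0,0,-25],0,-1],
    [[0,0,-20],0,-1],
    [[0,0,-13],0,-1],
    [[0,0,0],0,-1],
    [[0,0,0],0,0.2],
    [[0,0,0],0,0.6],
    [[0,0,0],0,1],
    [[0,0,0],0,1],
    [[0,0,0],0,1],
    [[0,0,0],0,1],
    [[0,0,0],0,1],
  ],
)

```text
clock: 4.4
position: [0.5866, -0.3276, 0.025]
tool_rot: [-3.141, 0.002, 2.862]
force: [-0.2, 1.8, 6.5]
grip_width: 0.0602
finger_force: 31.4
```

Call:
arm_command(
  commands=[
    [[0,0,10],0,1],
    [[0,0,25],0,1],
    [[0,0,35],0,1],
    [[0,10,30],0,1],
    [[0,30,0],0,1],
    [[-1,40,0],0,1],
    [[-1,45,0],0,1],
    [[-1,45,0],0,1],
    [[-1,45,0],0,1],
    [[-1,45,0],0,1],
    [[-1,45,0],0,1],
    [[-1,45,0],0,1],
    [[-1,45,0],0,1],
    [[0,40,0],0,1],
    [[0,22,0],0,1],
    [[0,10,0],0,1],
    [[0,0,0],0,1],
    [[0,0,0],0,1],
    [[0,0,-25],0,1],
    [[0,0,-25],0,1],
  ],
)

```text
clock: 6.4
position: [0.5784, 0.1377, 0.0735]
tool_rot: [3.141, 0.002, 2.859]
force: [-0.3, 1.3, -1.5]
grip_width: 0.0601
finger_force: 33.1
```

```bash
cat > see.py <<'E'
from h import *
import sys
c=grab("side");t=grab("top")
n,sx,sy,tx,ty=sys.argv[1],*map(int,sys.argv[2:6])
f=lambda im,x,y,w,h:cv2.resize(im[y-h:y+h,x-w:x+w],None,fx=5,fy=5,interpolation=cv2.INTER_CUBIC)
cv2.imwrite(f"pics/{n}.png",np.hstack([f(c["im"],sx,sy,40,50),f(t["im"],tx,ty,40,50)]))
import pickle;pickle.dump(dict(side=c,top=t),open(n+".pkl","wb"))
print(bot.observe()["position"],"origin side",sx-40,sy-50,"top",tx-40,ty-50,"x5")
E
python3 see.py g2 268 170 239 205
```

```text
[0.57627452 0.13736351 0.07106168] origin side 228 120 top 199 155 x5
```

View pics/g2.png

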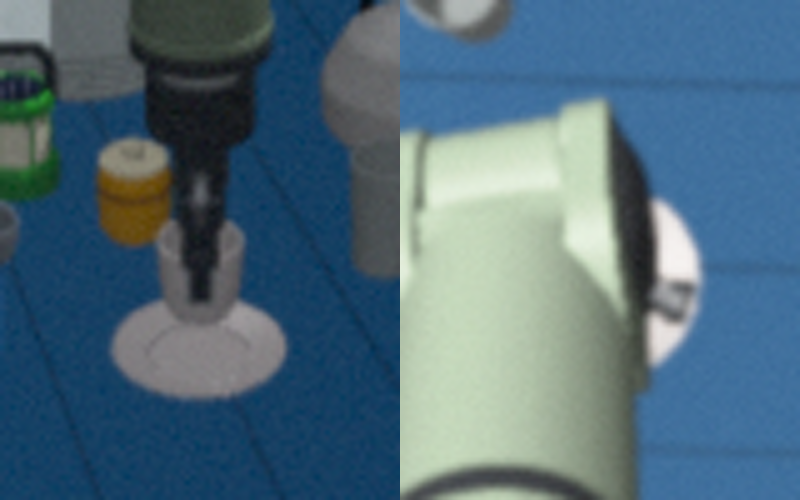

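Side view: the held cup's rim centre is at (268.4,168), above the white saucer (267.5,189).

```bash
python3 - <<'E'
from h import *
import pickle
c=pickle.load(open("c0.pkl","rb"))["side"]
print(onz(c,268.2,168,.109)); print(proj(c,[.578,.138,.109]),proj(c,[.578,.14,.109]))
for i in range(4): print(bot.observe()["position"])
E
```

```text
[0.57985384 0.13406421 0.109     ]
[267.39113498 167.49585782] [267.23635686 167.20090966]
[0.57627452 0.13736351 0.07106168]
[0.57627452 0.13736351 0.07106168]
[0.57627452 0.13736351 0.07106168]
[0.57627452 0.13736351 0.07106168]
```

Call:
arm_command(
  commands=[
    [[0,1,-20],0,1],
    [[0,1,-12],0,1],
    [[0,0,-5],0,1],
    [[0,0,0],0,1],
    [[0,0,0],0,1],
  ],
)

```text
clock: 7.0
position: [0.578, 0.1415, 0.037]
tool_rot: [3.141, 0.001, 2.861]
force: [-0.2, 0.6, -1.1]
grip_width: 0.0605
finger_force: 33.4
```

Call:
arm_command(
  commands=[
    [[0,0,-3],0,1],
    [[0,0,-1.5],0,1],
    [[0,0,-1],0,1],
    [[0,0,0],0,1],
  ],
)

```text
clock: 7.4
position: [0.5776, 0.1417, 0.0307]
tool_rot: [-3.142, -0.0, 2.862]
force: [-0.2, 0.2, -0.4]
grip_width: 0.0608
finger_force: 33.4
```

Call:
arm_command(
  commands=[
    [[0,0,-1],0,1],
    [[0,0,0],0,1],
  ],
)

```text
clock: 7.6
position: [0.5779, 0.1417, 0.03]
tool_rot: [3.141, 0.0, 2.862]
force: [0.2, 0.4, 3.1]
grip_width: 0.0601
finger_force: 33.6
```

Call:
arm_command(
  commands=[
    [[0,0,0],0,0.3],
    [[0,0,0],0,0],
    [[0,0,0],0,-0.5],
    [[0,0,0],0,-1],
    [[0,0,0],0,-1],
    [[0,0,0],0,-1],
    [[0,0,15],0,-1],
    [[0,0,40],0,-1],
    [[0,0,45],0,-1],
    [[0,-10,45],0,-1],
    [[-4,-35,0],0,-1],
    [[-6,-47,0],0,-1],
    [[-6,-47,0],0,-1],
    [[-6,-47,0],0,-1],
    [[-6,-47,0],0,-1],
    [[-6,-47,0],0,-1],
    [[-6,-47,0],0,-1],
    [[-6,-47,0],0,-1],
    [[-6,-47,0],0,-1],
    [[-6,-47,0],0,-1],
  ],
)

```text
clock: 9.6
position: [0.5191, -0.3282, 0.1761]
tool_rot: [3.142, 0.001, 2.862]
force: [1.1, 0.5, 0.3]
grip_width: 0.0852
finger_force: 0.0
```

```bash
python3 - <<'E'
from m import *
c=grab("side");t=grab("top"); import pickle; pickle.dump(dict(side=c,top=t),open("g3.pkl","wb"))
f=lambda im,x,y,w,h:cv2.resize(im[y-h:y+h,x-w:x+w],None,fx=6,fy=6,interpolation=cv2.INTER_CUBIC)
cv2.imwrite("pics/g3.png",np.hstack([f(c["im"],268,180,33,40),f(t["im"],239,205,33,40)]))
for cc,p in((t,(238,211)),(c,(268,185))): print(ell(cc,p,"white",30))
E
```

```text
(((238.4323272705078, 210.82449340820312), (40.489898681640625, 41.11586380004883), 78.59540557861328), [218, 191, 42, 41])
(((266.7107238769531, 186.73849487304688), (26.552183151245117, 30.64566993713379), 94.13786315917969), [251, 173, 32, 27])
```

View pics/g3.png

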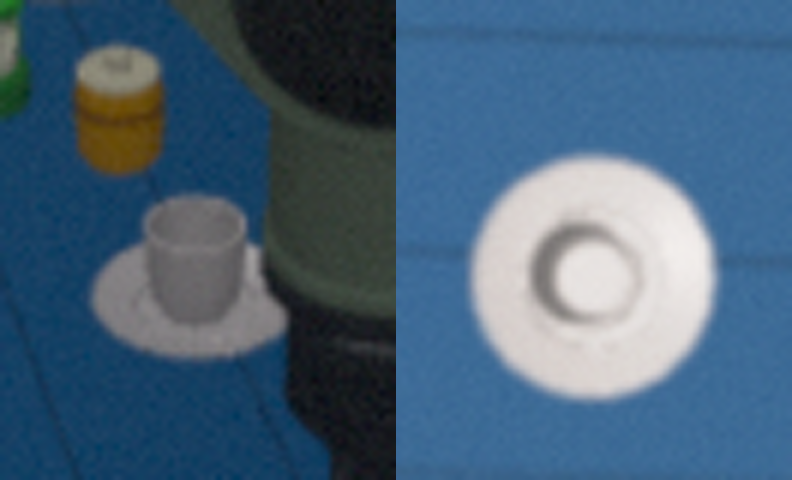

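The white cup stands upright on its saucer: top view rim centre (237.7,210.5), saucer (238.4,210.8). It is about 2–3 mm off centre towards −y, which is acceptable. I'll add about 2 mm in y to the later placings. Next is the brown cup.

Call:
arm_command(
  commands=[
    [[-4,-40,0],0,-1],
    [[-4,-40,0],0,-1],
    [[-2,-26,0],0,-1],
    [[0,0,-20],0,-1],
    [[0,0,-40],0,-1],
    [[0,0,0],0,-1],
    [[0,0,0],0,-1],
  ],
)

```text
clock: 10.4
position: [0.5096, -0.4323, 0.1159]
tool_rot: [3.142, -0.0, 2.862]
force: [-0.0, -0.5, 0.3]
grip_width: 0.0856
finger_force: 0.0
```

```bash
python3 - <<'E'
from h import *
c=grab("side")
p=bot.observe()["position"]; print(p)
for s in(-1,1):
  for d in (.0425,.057): print(s,d,proj(c,p+[s*.276*d,s*.96*d,.013]).round(1))
cv2.imwrite("pics/g4.png",cv2.resize(c["im"][250:350,235:365],None,fx=5,fy=5,interpolation=cv2.INTER_CUBIC))
E
```

```text
[ 0.51014383 -0.43270861  0.116843  ]
-1 0.0425 [307.1 304. ]
-1 0.057 [307.6 309.2]
1 0.0425 [304.4 276. ]
1 0.057 [304.  271.6]
```

View pics/g4.png

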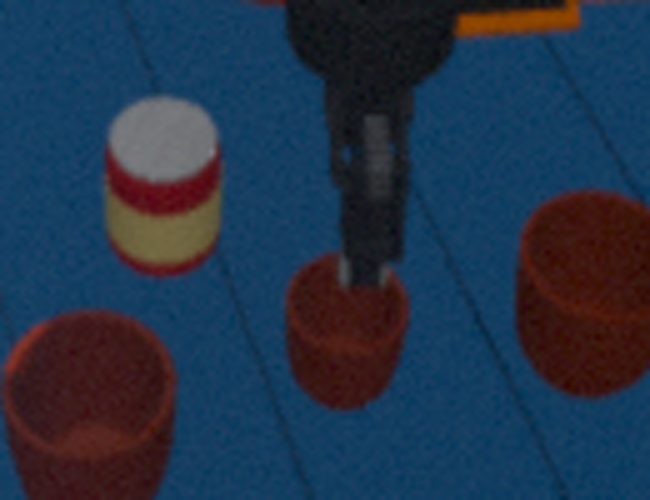

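The near fingertip is at (307.6,307), as predicted. The gripper is over the small brown cup with the can and big cups clear. Descend and grip.

Call:
arm_command(
  commands=[
    [[0,-2,-25],0,-1],
    [[0,0,-30],0,-1],
    [[0,0,-25],0,-1],
    [[0,0,-12],0,-1],
    [[0,0,0],0,-1],
    [[0,0,0],0,0.2],
    [[0,0,0],0,0.6],
    [[0,0,0],0,1],
    [[0,0,0],0,1],
    [[0,0,0],0,1],
    [[0,0,0],0,1],
    [[0,0,0],0,1],
  ],
)

```text
clock: 11.65
position: [0.5105, -0.4353, 0.0249]
tool_rot: [-3.14, 0.003, 2.862]
force: [-1.1, -0.4, 9.3]
grip_width: 0.06
finger_force: 30.6
```

Call:
arm_command(
  commands=[
    [[0,0,10],0,1],
    [[0,0,25],0,1],
    [[0,0,40],0,1],
    [[0,0,35],0,1],
    [[5,20,0],0,1],
    [[9,40,0],0,1],
    [[9,45,0],0,1],
    [[9,45,0],0,1],
    [[9,45,0],0,1],
    [[9,45,0],0,1],
    [[9,40,0],0,1],
    [[7,18,0],0,1],
    [[2,9,0],0,1],
    [[0,0,-15],0,1],
    [[0,0,-35],0,1],
    [[0,0,-35],0,1],
    [[0,0,-12],0,1],
    [[0,0,0],0,1],
    [[0,0,0],0,1],
  ],
)

```text
clock: 13.55
position: [0.5779, -0.1283, 0.0367]
tool_rot: [-3.141, 0.001, 2.861]
force: [0.8, -0.3, -1.3]
grip_width: 0.0605
finger_force: 33.3
```

Call:
arm_command(
  commands=[
    [[0,0,-3],0,1],
    [[0,0,-2],0,1],
    [[0,0,-1],0,1],
    [[0,0,0],0,1],
  ],
)

```text
clock: 13.95
position: [0.5778, -0.1273, 0.0301]
tool_rot: [3.142, 0.001, 2.862]
force: [0.3, 0.2, -0.2]
grip_width: 0.0601
finger_force: 33.4
```

Call:
arm_command(
  commands=[
    [[0,0,-1],0,1],
    [[0,0,0],0,1],
  ],
)

```text
clock: 14.15
position: [0.5783, -0.1276, 0.0298]
tool_rot: [3.141, 0.001, 2.862]
force: [-3.1, 0.2, 13.8]
grip_width: 0.06
finger_force: 34.1
```

Call:
arm_command(
  commands=[
    [[0,0,0.5],0,0.3],
    [[0,0,0],0,0],
    [[0,0,0],0,-0.5],
    [[0,0,0],0,-1],
    [[0,0,0],0,-1],
    [[0,0,0],0,-1],
    [[0,0,15],0,-1],
    [[0,0,40],0,-1],
    [[0,0,45],0,-1],
    [[0,10,45],0,-1],
    [[0,35,0],0,-1],
    [[0,47,0],0,-1],
    [[0,47,0],0,-1],
    [[0,47,0],0,-1],
    [[0,47,0],0,-1],
    [[0,47,0],0,-1],
    [[0,47,0],0,-1],
    [[0,47,0],0,-1],
    [[0,47,0],0,-1],
    [[0,33,0],0,-1],
  ],
)

```text
clock: 16.15
position: [0.5767, 0.3303, 0.1754]
tool_rot: [3.14, -0.0, 2.864]
force: [-0.3, -0.5, -0.6]
grip_width: 0.0854
finger_force: 0.0
```

```bash
python3 - <<'E'
from m import *
c=grab("side");t=grab("top"); import pickle; pickle.dump(dict(side=c,top=t),open("g5.pkl","wb"))
f=lambda im,x,y,w,h:cv2.resize(im[y-h:y+h,x-w:x+w],None,fx=6,fy=6,interpolation=cv2.INTER_CUBIC)
cv2.imwrite("pics/g5.png",np.hstack([f(c["im"],290,235,33,45),f(t["im"],322,213,33,45)]))
for cc,p in((t,(318,215)),): print(ell(cc,p,"brown",26))
print(proj(t,[.579,-.1286,.067]),bot.observe()["position"],bot.observe()["qpos"].round(2))
E
```

```text
(((321.8977966308594, 213.24586486816406), (37.35750961303711, 37.7445182800293), 87.55498504638672), [303, 195, 39, 38])
[323.3729165  212.36441513] [0.57598497 0.33244011 0.1748725 ] [-0.75  0.65  0.21  1.55 -0.16  0.96  0.81]
```

View pics/g5.png

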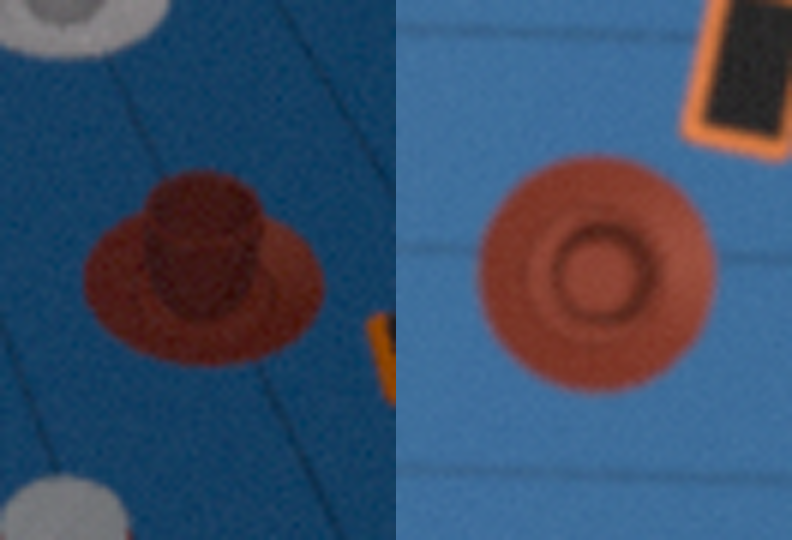

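The brown cup is centred: top view rim centre (323.7,213.2), expected (323.4,212.4). Now the jar.

Call:
arm_command(
  commands=[
    [[1,-3,-20],0,-1],
    [[0,0,-35],0,-1],
    [[0,0,0],0,-1],
  ],
)

```text
clock: 16.55
position: [0.5768, 0.3222, 0.1166]
tool_rot: [-3.137, -0.003, 2.861]
force: [0.2, 1.0, -1.0]
grip_width: 0.0854
finger_force: 0.0
```

```bash
python3 - <<'E'
from h import *
c=grab("side")
p=bot.observe()["position"]; print(p)
for s in(-1,1):
  for d in (.0425,.057): print(s,d,proj(c,p+[s*.276*d,s*.96*d,.013]).round(1))
cv2.imwrite("pics/g6.png",cv2.resize(c["im"][100:200,190:320],None,fx=5,fy=5,interpolation=cv2.INTER_CUBIC))
E
```

```text
[0.577881   0.32276549 0.11887666]
-1 0.0425 [253.9 142.9]
-1 0.057 [253.8 144.8]
1 0.0425 [254.5 132.2]
1 0.057 [254.6 130.5]
```

View pics/g6.png

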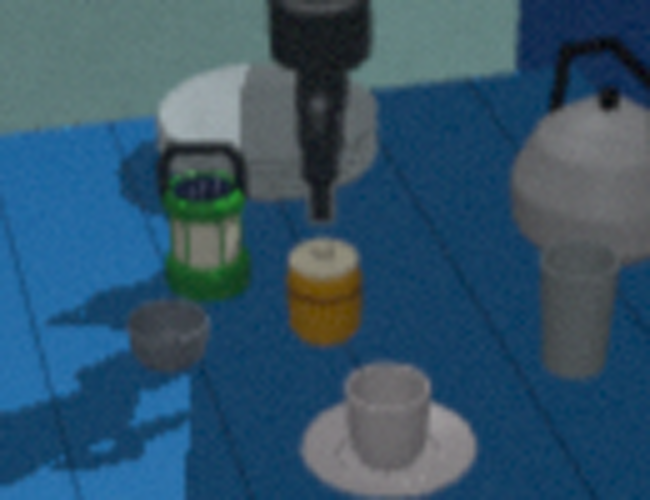

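The gripper is above the jar, fingertip at (254,144) as predicted. Descend and grip.

Call:
arm_command(
  commands=[
    [[0,4,0],0,-1],
    [[0,0,-25],0,-1],
    [[0,0,-30],0,-1],
    [[0,0,-25],0,-1],
    [[0,0,-14],0,-1],
    [[0,0,0],0,-1],
    [[0,0,0],0,0.2],
    [[0,0,0],0,0.6],
    [[0,0,0],0,1],
    [[0,0,0],0,1],
    [[0,0,0],0,1],
    [[0,0,0],0,1],
    [[0,0,0],0,1],
  ],
  newtons=40,
)

```text
clock: 17.9
position: [0.5796, 0.3283, 0.0273]
tool_rot: [3.14, 0.002, 2.862]
force: [-1.9, -0.6, 7.6]
grip_width: 0.0585
finger_force: 41.9
```

Call:
arm_command(
  commands=[
    [[0,0,10],0,1],
    [[0,0,25],0,1],
    [[0,0,40],0,1],
    [[0,0,40],0,1],
    [[0,0,0],0,1],
  ],
)

```text
clock: 18.4
position: [0.5811, 0.3288, 0.147]
tool_rot: [3.135, 0.006, 2.861]
force: [0.8, 0.3, -3.4]
grip_width: 0.0584
finger_force: 44.9
```

Call:
arm_command(
  commands=[
    [[0,-20,0],0,1],
    [[0,-40,0],0,1],
    [[0,-45,0],0,1],
    [[0,-45,0],0,1],
    [[0,-45,0],0,1],
    [[0,-45,0],0,1],
    [[0,-40,0],0,1],
    [[0,-25,0],0,1],
    [[0,-14,0],0,1],
    [[0,0,0],0,1],
    [[0,0,-20],0,1],
    [[0,0,-35],0,1],
    [[0,0,-35],0,1],
    [[0,0,-15],0,1],
    [[0,0,0],0,1],
    [[0,0,0],0,1],
  ],
)

```text
clock: 20.0
position: [0.5791, 0.0091, 0.0362]
tool_rot: [3.141, 0.001, 2.862]
force: [-0.6, -0.3, -2.2]
grip_width: 0.0584
finger_force: 44.7
```

```bash
python3 - <<'E'
from h import *
for i in range(4):
    o=bot.observe();print(o["position"].round(4),o["force"].round(1)); grab("side")
E
```

```text
[0.5791 0.0091 0.0362] [-0.6 -0.3 -2.2]
[0.5795 0.009  0.0367] [-0.5 -0.2 -2.7]
[0.5796 0.0089 0.0369] [-0.4 -0.  -2.9]
[0.5795 0.0089 0.0368] [-0.2  0.3 -2.4]
```

Call:
arm_command(
  commands=[
    [[0,-1.5,-5],0,1],
    [[0,0,-3],0,1],
    [[0,0,-1],0,1],
    [[0,0,-1],0,1],
    [[0,0,0],0,1],
  ],
)

```text
clock: 20.7
position: [0.5788, 0.0069, 0.0271]
tool_rot: [3.141, 0.001, 2.861]
force: [-12.3, -0.4, 40.5]
grip_width: 0.0583
finger_force: 49.6
```

Call:
arm_command(
  commands=[
    [[0,0,1],0,1],
    [[0,0,0],0,1],
  ],
)

```text
clock: 20.9
position: [0.5788, 0.0069, 0.0272]
tool_rot: [3.141, 0.0, 2.861]
force: [-6.7, -1.2, 21.5]
grip_width: 0.0586
finger_force: 47.5
```

Call:
arm_command(
  commands=[
    [[0,0,0.8],0,1],
    [[0,0,0],0,0.3],
    [[0,0,0],0,0],
    [[0,0,0],0,-0.5],
    [[0,0,0],0,-1],
    [[0,0,0],0,-1],
    [[0,0,0],0,-1],
    [[0,0,15],0,-1],
    [[0,0,40],0,-1],
    [[0,0,45],0,-1],
    [[0,0,45],0,-1],
    [[-10,24,0],0,-1],
    [[-18,43,0],0,-1],
    [[-18,43,0],0,-1],
    [[-18,43,0],0,-1],
    [[-18,43,0],0,-1],
    [[-18,43,0],0,-1],
    [[-18,43,0],0,-1],
    [[-12,28,0],0,-1],
    [[0,4,0],0,-1],
  ],
)

```text
clock: 22.9
position: [0.4464, 0.3252, 0.173]
tool_rot: [3.14, -0.001, 2.867]
force: [1.2, -0.0, 0.1]
grip_width: 0.0856
finger_force: 0.0
```

```bash
python3 - <<'E'
from m import *
c=grab("side");t=grab("top"); import pickle; pickle.dump(dict(side=c,top=t),open("g7.pkl","wb"))
print(bot.observe()["position"])
# jar measured by yellow/lid mask; bowl still there?
for n,cc,p,k,b in(("jar top",t,(280,210),"yellow",25),("jar side",c,(279,207),"yellow",22),("bowl side",c,(223,167),"grey",14),("lantern side",c,(231,145),"green",22)):
    try: e,st=ell(cc,p,k,b); print(n,np.round(np.ravel(e[0]+e[1]),1),st)
    except Exception as x: print(n,x)
print("exp lid top",proj(t,[.578,.0063,.07]),proj(t,[.578,.0063,0]),"side lid",proj(c,[.578,.0045,.07]),"mid",proj(c,[.578,.0045,.035]))
E
```

```text
[0.44846057 0.32174653 0.1728635 ]
jar top [279.6 212.   16.9  17.5] [271, 204, 18, 17]
jar side [277.5 205.8  17.5  24.9] [269, 194, 18, 25]
bowl side [223.2 166.2  13.   14.9] [216, 160, 15, 14]
lantern side [231.2 154.3   9.4  15.9] [224, 150, 15, 10]
exp lid top [279.99943607 211.28617972] [280.26950505 212.46842314] side lid [278.34660845 198.14661142] mid [278.18704621 206.31340618]
```

The jar is on target. Now the bowl.

Call:
arm_command(
  commands=[
    [[0,0,-20],0,-1],
    [[0,0,-40],0,-1],
    [[0,0,-40],0,-1],
    [[0,0,-30],0,-1],
    [[0,0,-20],0,-1],
    [[0,0,-8],0,-1],
    [[0,0,0],0,-1],
    [[0,0,0],0,-1],
  ],
  newtons=25,
)

```text
clock: 23.8
position: [0.4494, 0.3209, 0.0152]
tool_rot: [3.141, 0.001, 2.861]
force: [0.3, 0.4, 0.5]
grip_width: 0.0855
finger_force: 0.0
```

Call:
arm_command(
  commands=[
    [[0,0,-8],0,-1],
    [[0,0,0],0,0],
    [[0,0,0],0,0.4],
    [[0,0,0],0,1],
    [[0,0,0],0,1],
    [[0,0,0],0,1],
    [[0,0,0],0,1],
    [[0,0,0],0,1],
  ],
)

```text
clock: 24.6
position: [0.4487, 0.3213, 0.0066]
tool_rot: [3.141, 0.0, 2.862]
force: [-1.6, -1.4, 6.3]
grip_width: 0.0616
finger_force: 26.1
```

Call:
arm_command(
  commands=[
    [[0,0,10],0,1],
    [[0,0,30],0,1],
    [[0,0,40],0,1],
    [[2,-20,0],0,1],
    [[4,-40,0],0,1],
    [[4,-45,0],0,1],
    [[4,-45,0],0,1],
    [[4,-45,0],0,1],
    [[4,-45,0],0,1],
    [[3,-40,0],0,1],
    [[2,-23,0],0,1],
    [[1,-11,0],0,1],
    [[0,0,0],0,1],
    [[0,0,-20],0,1],
    [[0,0,-30],0,1],
    [[0,0,-18],0,1],
    [[0,0,0],0,1],
    [[0,0,0],0,1],
  ],
)

```text
clock: 26.4
position: [0.4766, 0.0083, 0.0185]
tool_rot: [3.141, -0.0, 2.863]
force: [0.8, -0.5, 0.2]
grip_width: 0.0615
finger_force: 27.8
```

Call:
arm_command(
  commands=[
    [[0,-1,-6],0,1],
    [[0,0,-3],0,1],
    [[0,0,-1.5],0,1],
    [[0,0,0],0,1],
  ],
)

```text
clock: 26.8
position: [0.4766, 0.0062, 0.0076]
tool_rot: [3.142, 0.0, 2.862]
force: [-0.5, 0.1, -1.3]
grip_width: 0.0616
finger_force: 27.8
```

Call:
arm_command(
  commands=[
    [[0,0,-0.7],0,1],
    [[0,0,0],0,1],
  ],
)

```text
clock: 27.0
position: [0.4767, 0.0062, 0.007]
tool_rot: [3.142, 0.0, 2.862]
force: [-0.3, -0.2, -0.2]
grip_width: 0.0615
finger_force: 27.8
```

Call:
arm_command(
  commands=[
    [[0,0,-0.7],0,1],
    [[0,0,0],0,0.3],
    [[0,0,0],0,0],
    [[0,0,0],0,-0.5],
    [[0,0,0],0,-1],
    [[0,0,0],0,-1],
    [[0,0,15],0,-1],
    [[0,0,40],0,-1],
    [[0,0,48],0,-1],
    [[0,0,48],0,-1],
    [[0,20,42],0,-1],
    [[3,45,0],0,-1],
    [[3,45,0],0,-1],
    [[3,45,0],0,-1],
    [[3,45,0],0,-1],
    [[3,45,0],0,-1],
    [[3,45,0],0,-1],
    [[3,45,0],0,-1],
    [[3,45,0],0,-1],
    [[3,30,0],0,-1],
  ],
)

```text
clock: 29.0
position: [0.5026, 0.4195, 0.1988]
tool_rot: [3.141, -0.001, 2.864]
force: [-0.3, -0.6, -0.5]
grip_width: 0.0851
finger_force: 0.0
```

Call:
arm_command(
  commands=[
    [[2,10,0],0,-1],
    [[0,0,0],0,-1],
    [[0,0,0],0,-1],
  ],
)

```text
clock: 29.3
position: [0.5059, 0.4246, 0.199]
tool_rot: [-3.141, 0.0, 2.861]
force: [0.4, -1.3, 0.4]
grip_width: 0.0856
finger_force: 0.0
```

```bash
python3 - <<'E'
from m import *
c=grab("side");t=grab("top"); import pickle; pickle.dump(dict(side=c,top=t),open("g8.pkl","wb"))
o=bot.observe(); p=o["position"]; print(p,o["qpos"].round(2))
# bar angle from first frames: dark pixels
c0=pickle.load(open("c0.pkl","rb"))
for n,(x0,x1,y0,y1),z in(("side",(220,241,127,132),.124),("top",(131,146,220,244),.122)):
    cc=c0[n]; im=cc["im"][y0:y1,x0:x1].max(2); ys,xs=np.nonzero(im<60)
    pts=np.array([onz(cc,x+x0,y+y0,z)[:2] for x,y in zip(xs,ys)]); print(n,len(pts))
    if len(pts)>3:
        l=cv2.fitLine(pts.astype(np.float32),cv2.DIST_HUBER,0,.001,.001).ravel(); print(np.degrees(np.arctan2(l[1],l[0])),l[2:],np.ptp(pts,axis=0))
for s in(-1,1):
  for d in (.0425,.057): print(s,d,proj(c,p+[s*.276*d,s*.96*d,.013]).round(1))
f=lambda im,x,y,w,h:cv2.resize(im[y-h:y+h,x-w:x+w],None,fx=6,fy=6,interpolation=cv2.INTER_CUBIC)
cv2.imwrite("pics/g8.png",np.hstack([f(c["im"],250,150,62,48),f(c0["top"]["im"],145,231,4+0,48)]))
E
```

```text
[0.50610132 0.42449313 0.19938711] [-0.85  0.61  0.1   1.53 -0.07  1.    0.56]
side 31
-14.91046 [0.49868318 0.4251121 ] [0.05768637 0.03190448]
top 53
-13.273235 [0.5051318  0.42849988] [0.06010882 0.02453521]
-1 0.0425 [228.4 114. ]
-1 0.057 [228.1 115.6]
1 0.0425 [230.1 104.6]
1 0.057 [230.4 103.1]
```

View pics/g8.png

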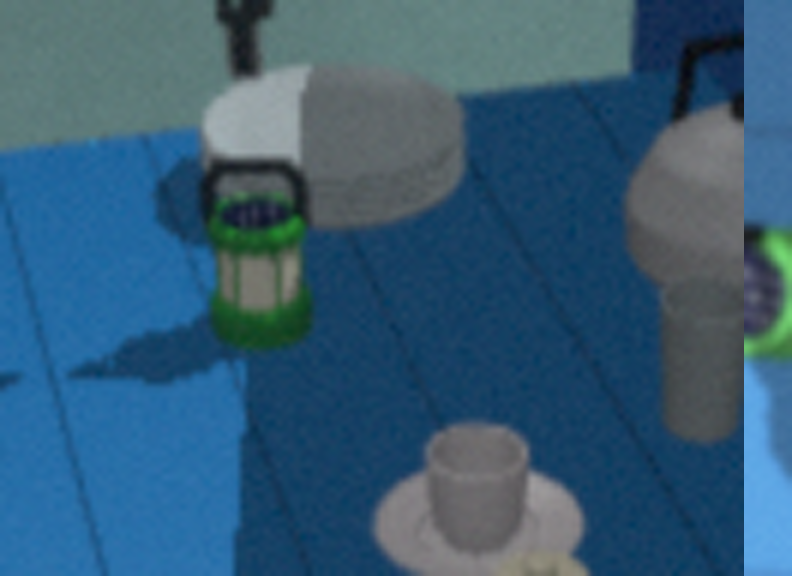

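The gripper is above the lantern handle: fingertip at (228,114.5) as predicted, bar at about −14°, and the fingers close across it. Descend and grip the bar.

Call:
arm_command(
  commands=[
    [[-2,2,-25],0.03,-1],
    [[0,0,-35],0,-1],
    [[0,0,-25],0,-1],
    [[0,0,-9],0,-1],
    [[0,0,0],0,-1],
    [[0,0,0],0,0],
    [[0,0,0],0,0.4],
    [[0,0,0],0,0.7],
    [[0,0,0],0,0.9],
    [[0,0,0],0,1],
    [[0,0,0],0,1],
    [[0,0,0],0,1],
    [[0,0,0],0,1],
  ],
  newtons=50,
)

```text
clock: 30.7
position: [0.5039, 0.4285, 0.1056]
tool_rot: [3.141, 0.0, 2.892]
force: [1.8, 2.0, 5.9]
grip_width: 0.0094
finger_force: 48.9
```

Call:
arm_command(
  commands=[
    [[0,0,8],0,1],
    [[0,0,20],0,1],
    [[0,0,32],0,1],
    [[0,0,35],0,1],
    [[0,0,20],0,1],
    [[0,0,0],0,1],
    [[5,-12,0],0,1],
    [[11,-26,0],0,1],
    [[16,-37,0],0,1],
    [[16,-37,0],0,1],
    [[16,-37,0],0,1],
    [[16,-37,0],0,1],
    [[16,-37,0],0,1],
    [[16,-37,0],0,1],
    [[16,-37,0],0,1],
    [[16,-37,0],0,1],
    [[16,-37,0],0,1],
    [[11,-26,0],0,1],
    [[7,-17,0],0,1],
    [[3,-7,0],0,1],
  ],
)

```text
clock: 32.7
position: [0.6843, 0.0048, 0.2189]
tool_rot: [-3.14, -0.002, 2.89]
force: [-0.6, 0.3, -2.8]
grip_width: 0.0094
finger_force: 48.9
```

Call:
arm_command(
  commands=[
    [[0,0,0],0,1],
    [[0,0,0],0,1],
    [[0,0,0],0,1],
  ],
)

```text
clock: 33.0
position: [0.6843, 0.009, 0.2202]
tool_rot: [3.141, -0.0, 2.894]
force: [0.5, -0.3, -2.6]
grip_width: 0.0093
finger_force: 48.9
```

Call:
arm_command(
  commands=[
    [[0,-1,-15],0,1],
    [[0,0,-30],0,1],
    [[0,0,-30],0,1],
    [[0,0,-15],0,1],
    [[0,0,-6],0,1],
    [[0,0,0],0,1],
    [[0,0,0],0,1],
    [[0,0,0],0,1],
  ],
)

```text
clock: 33.8
position: [0.6853, 0.0062, 0.1255]
tool_rot: [3.141, 0.002, 2.892]
force: [-0.6, -0.2, -3.2]
grip_width: 0.0092
finger_force: 48.8
```

```bash
python3 - <<'E'
from h import *
import pickle
c=grab("side");t=grab("top"); pickle.dump(dict(side=c,top=t),open("g9.pkl","wb"))
p=bot.observe()["position"]; print(p,bot.observe()["force"])
g=p[2]-.1056
hsv=cv2.cvtColor(c["im"],cv2.COLOR_BGR2HSV); m=cv2.inRange(hsv,(45,90,30),(80,255,255))
q=proj(c,[p[0],p[1],g+.05]).astype(int); b=np.zeros_like(m); b[q[1]-35:q[1]+35,q[0]-20:q[0]+20]=1; m=m*b
print(q)
for v in range(q[1]-35,q[1]+35,2):
    xs=np.nonzero(m[v])[0]
    if len(xs): print(v,xs.min(),xs.max(),(xs.min()+xs.max())/2)
for z in(0,.014,.08): print(z,proj(c,[p[0],p[1],g+z]).round(1))
E
```

```text
[0.68504863 0.00619174 0.12512929] [ 0.03301075 -0.82784283 -1.86978087]
[308 192]
179 306 306 306.0
181 301 315 308.0
183 316 316 316.0
185 299 318 308.5
187 299 317 308.0
189 300 317 308.5
191 302 316 309.0
193 312 313 312.5
195 299 299 299.0
197 298 316 307.0
199 297 317 307.0
201 297 317 307.0
203 298 316 307.0
205 298 316 307.0
207 300 315 307.5
209 303 311 307.0
0 [307.2 204.2]
0.014 [307.4 201.1]
0.08 [308.6 185.6]
```

The held lantern is upright and on target: side view base centre 307, cap 308.3, predicted 307.3 and 308.6. Lower it.

Call:
arm_command(
  commands=[
    [[0,0,-8],0,1],
    [[0,0,-6],0,1],
    [[0,0,-3],0,1],
    [[0,0,-1],0,1],
    [[0,0,0],0,1],
    [[0,0,0],0,1],
  ],
)

```text
clock: 34.5
position: [0.6847, 0.0061, 0.1063]
tool_rot: [-3.142, 0.0, 2.892]
force: [0.3, -0.1, -3.7]
grip_width: 0.009
finger_force: 48.9
```

Call:
arm_command(
  commands=[
    [[0,0,-0.7],0,1],
    [[0,0,0],0,1],
  ],
)

```text
clock: 34.7
position: [0.6847, 0.0062, 0.1056]
tool_rot: [3.141, 0.0, 2.892]
force: [0.6, -0.1, -2.2]
grip_width: 0.0089
finger_force: 49.0
```

Call:
arm_command(
  commands=[
    [[0,0,-0.5],0,1],
    [[0,0,0],0,1],
  ],
)

```text
clock: 34.9
position: [0.685, 0.0064, 0.1055]
tool_rot: [3.141, 0.001, 2.892]
force: [0.0, 1.3, 4.2]
grip_width: 0.0094
finger_force: 49.5
```

Call:
arm_command(
  commands=[
    [[0,0,0],0,0.7],
    [[0,0,0],0,0.5],
    [[0,0,0],0,0.2],
    [[0,0,0],0,0],
    [[0,0,0],0,0],
    [[0,0,20],0,0],
    [[0,0,40],0,0],
    [[0,0,45],0,-0.5],
    [[0,0,45],0,-1],
    [[-15,40,0],0,-1],
    [[-20,40,0],0,-1],
    [[-25,40,0],0,-1],
    [[-25,40,0],0,-1],
    [[-25,40,0],0,-1],
    [[-25,40,0],0,-1],
    [[-25,40,0],0,-1],
    [[-25,40,0],0,-1],
    [[-25,40,0],0,-1],
    [[-25,40,0],0,-1],
    [[0,0,0],0,-1],
  ],
)

```text
clock: 36.9
position: [0.445, 0.4121, 0.2548]
tool_rot: [3.14, -0.002, 2.9]
force: [0.2, -0.6, 0.1]
grip_width: 0.0857
finger_force: 0.0
```

```bash
python3 - <<'E'
from h import *
import pickle
c=grab("side");t=grab("top"); pickle.dump(dict(side=c,top=t),open("gA.pkl","wb"))
f=lambda im,x,y,w,h:cv2.resize(im[y-h:y+h,x-w:x+w],None,fx=4,fy=4,interpolation=cv2.INTER_CUBIC)
cv2.imwrite("pics/gA.png",np.hstack([f(c["im"],285,200,50,75),f(t["im"],275,205,50,75)]))
print(bot.observe()["position"])
E
```

```text
[0.44898698 0.40686807 0.25488096]
```

View pics/gA.png

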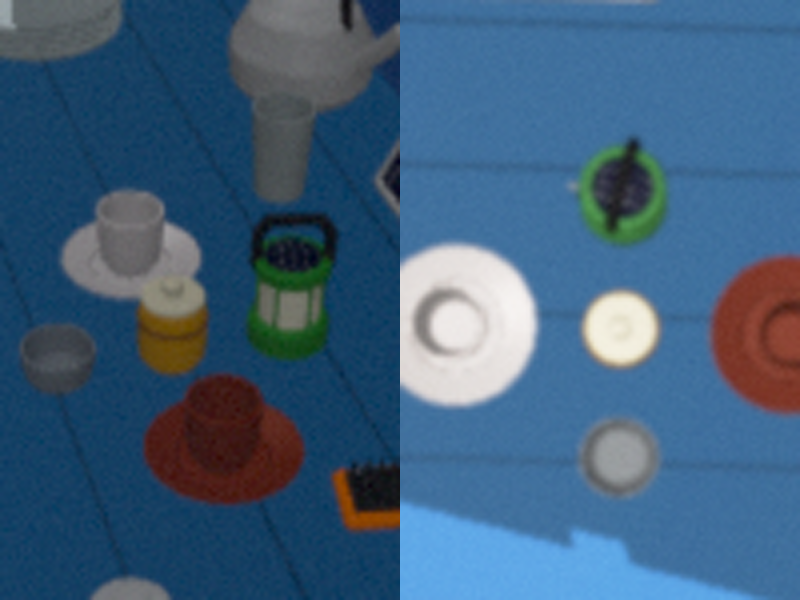

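```bash
python3 - <<'E'
from m import *
import pickle
d=pickle.load(open("gA.pkl","rb")); t=d["top"]; s=d["side"]
P=lambda x,y:(225+(x-400)/4,130+y/4); Q=lambda x,y:(235+x/4,125+y/4)
for n,a,b,z in(("jar lid",P(621,328),Q(173,297),.07),("bowl rim",P(620,457),Q(58,350),.036),("lant cap",P(623,190),Q(292,256),.087),("wcup rim",P(451,322),Q(130,214),.067),("bcup rim",P(793,333),Q(224,402),.067)):
    X,g=tri(t,a,s,b); print(n,onz(t,*a,z).round(4),onz(s,*b,z).round(4),X.round(4))
for n,sd,k,bx in(("ws",(238,211),"white",30),("bs",(318,215),"brown",26)): e,_=ell(t,sd,k,bx); print(n,onz(t,*e[0],.015).round(4))
E
```

```text
jar lid [0.5758 0.0055 0.07  ] [ 0.5759 -0.0012  0.07  ] [0.577  0.0053 0.0649]
bowl rim [0.4752 0.0035 0.036 ] [ 0.4758 -0.0019  0.036 ] [0.476  0.0033 0.0319]
lant cap [0.6811 0.007  0.087 ] [0.683  0.0044 0.087 ] [0.6826 0.0067 0.0853]
wcup rim [0.5765 0.1377 0.067 ] [0.5762 0.1306 0.067 ] [0.5776 0.1381 0.0618]
bcup rim [ 0.5762 -0.1283  0.067 ] [ 0.5755 -0.136   0.067 ] [ 0.5773 -0.1291  0.0607]
ws [0.5785 0.1413 0.015 ]
bs [ 0.5787 -0.1286  0.015 ]
```

```bash
python3 -c "
from h import *
print(ticket.job_done())"
```

```text
the job is handed in; nothing more can be done
None
```

The tea setting is in place and handed in at about 37 s: both cups are on their own saucers, the jar is midway between them, and the bowl and lantern are each about 4 cm from it. By the final pictures everything stands upright within about 4 mm of target (the white cup is off most, 3–4 mm), and the arm never went near the can, tumbler or hairbrush.

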